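# Hang the shaker's drop guard, load the clay test bars by length, and start it

## Task

Lift the vibration table's guillotine guard and hang it by its slotted bar in the notch, pull the carriage fully out, and lay every clay test bar there is flat in the carriage, one to a pocket, the long bars in the long pockets of the left-hand row and the short bars in the short pockets of the right-hand row. Then push the carriage fully home, unhook the guard and let it right down, and last press the black start button once it is shut. Leave the other things on the table where they are.

Things in the scene. Friction and masses are not known exactly. Their poses are not given: they have to be found in the camera images.
- shaker: Vibration table, fixed, but stands and is turned differently each start: aluminium base plate 360 x 445 x 10 mm, low grey hood (roof top 105 mm up), see-through guillotine guard across its front between two channels at y = -160 and +160 mm, 235 mm high. Origin on the work surface under the guard's middle; x points into the hood, away from the robot, y left along the guard, z up.
- guard (a joint): Height of the guard in m: 0 shut (panel 28 to 125 mm above the work surface, 298 mm wide, 6 mm thick, in the plane x = 0), at most 0.100. It drops by its own weight (about 0.55 kg with its bar). Shut, it blocks the carriage's walls; hung in the notch it stands at about 0.074 and leaves 100 mm clear below.
- catch_bar (a joint): Lean of the slotted bar in rad, 0 upright to 0.5, growing as its top goes to shaker +y (left). Hinged on the guard (axis along shaker x) at x = 20, y = 0 mm, height 115 mm + guard height. Two cheeks with a 16 mm slot between; a 10 mm cross pin spans the slot 65 mm above the hinge. A weak spring (0.15 N m/rad) returns it upright. Hung, it leans about 0.36.
- bar_grip (a point): Centre of the black grip block at the bar's top, 132 mm above its hinge (247 mm above the work surface when shut): 16 mm thick along shaker x, 30 mm wide, 40 mm high; pinch it from above with the fingers closing along shaker x. It may be held with the gripper upright while the bar leans. Rotation as the bar's.
- notch (a point): Where the cross pin rests: floor of the notch, against its tooth, at shaker x = 20, y = 23 mm, 245 mm up. To hang: raise the guard to 0.090 to 0.097 with the bar upright, swing the bar left to a lean of about 0.42 so that the pin is over the notch, lower until it rests. To unhook: lift about 20 mm, bring the bar upright, lower.
- notch_plate: Fixed upright steel plate, 8 mm thick, in the plane shaker x = 20 mm, left of the bar; it fits in the bar's slot. Its tooth spans y = 12 to 18 mm, top 256 mm up; the notch y = 18 to 48 mm, floor 245 mm up; the column behind it y = 48 to 83 mm, top 265 mm up. Origin and axes are the shaker's.
- carriage (a joint): How far the carriage is pulled out towards the robot (shaker -x) in m: 0 fully home under the hood, at most 0.160. Friction about 2 N; it stays where it is left.
- carriage_handle (a point): A point on the carriage's black upright handle plate: 16 mm thick along shaker y, 45 mm long along x, from 22 to 72 mm above the work surface; this point is 50 mm up, in its middle. It stands 75 mm in front of the guard when the carriage is home. Pinch from above with the fingers closing along shaker y.
- short_row (a point): Right-hand row of the carriage, as seen from the robot: this point is the row's middle, on the pocket floor (22 mm up), axes as the shaker's; moves with the carriage. Home, it is at shaker x = 80, y = -75 mm. The row has two shallow pockets side by side, their middles at y = -37.5 and +37.5 mm from this point, each 96 mm long along shaker x, 42 mm wide, 10 mm deep: for the 80 mm bars.
- long_row (a point): Left-hand row of the carriage, as seen from the robot: this point is the row's middle, on the pocket floor (22 mm up), axes as the shaker's; moves with the carriage. Home, it is at shaker x = 80, y = +75 mm. The row has two shallow pockets side by side, their middles at y = -37.5 and +37.5 mm from this point, each 132 mm long along shaker x, 42 mm wide, 10 mm deep: for the 115 mm bars.
- start_button (a joint): Travel of the black push button (32 mm across) at the base plate's front right corner: 0 up, 0.006 fully down (about 5 N), springs back.
- start_button_top (a point): Middle of the button's top face, about 32 mm above the work surface when up.
- bar_1: Fired-clay test bar, short, 80 mm long, 30 x 30 mm square section, about 145 g. Origin at its middle, x along its length. May be absent.
- bar_2: Fired-clay test bar, short, 80 mm long, 30 x 30 mm square section, about 145 g. Origin at its middle, x along its length. May be absent.
- bar_3: Fired-clay test bar, long, 115 mm long, 30 x 30 mm square section, about 205 g. Origin at its middle, x along its length. May be absent.
- bar_4: Fired-clay test bar, long, 115 mm long, 30 x 30 mm square section, about 205 g. Origin at its middle, x along its length. May be absent.
- red_sherd: Bystander, not part of the job: red polished pottery sherd, curved, about 80 x 75 x 14 mm. Origin at the middle of its underside.
- rubber_block: Bystander, not part of the job: grey rubber block 60 x 45 x 35 mm, on the shaker's plate beside the hood. Origin at the middle of its underside.
- bronze_fitting: Bystander, not part of the job: small green bronze fitting, disc 32 mm with a 40 mm tongue. Origin at the middle of its underside.
- marble_pestle: Bystander, not part of the job: white marble pestle standing on its head, 120 mm high, 48 mm across. Origin at the middle of its underside.
- buff_lid: Bystander, not part of the job: buff pottery lid fragment with a knob, 96 mm across, 32 mm high. Origin at the middle of its underside.
- finds_brush: Bystander, not part of the job: finds brush, 180 mm long, lying. Origin at the middle of its underside.
- cork_ring: Bystander, not part of the job: low cork stand, 60 mm across, 20 mm high, among the bars. Origin at the middle of its underside.

How it is judged:
By the outcome, as a careful person would: the job done as asked, in the order asked, and still so for the second after the job is handed in, with the robot touching nothing.
Of bar_1, bar_2, bar_3, bar_4 only 2 to 4 are there at a start; the rules pass over those that are not, and their reading is None.
At some moment in a run one of bar_1, bar_2, bar_3, bar_4 may be knocked a few centimetres aside while the robot is not near it.
Once in a run the grip may slacken for a moment while it holds something.
It also fails if it takes over 210 s, if anything falls off the work surface, if the arm or the gripper's body presses on something with over 40 N, if the wrist force passes 120 N, or if a joint passes its speed limit or range.

## Robot

A 6-joint arm with a two-finger parallel gripper is mounted at the origin on the work surface. World frame = base frame: x ahead of the robot, y to its left, z up, the work surface at z = 0. Lengths are in m, angles in rad, forces in N, time in s.
With the tool pointing down it reaches from about 0.35 to 0.975 m from the base axis. Payload 4.9 kg.
Tool frame: the origin (TCP) lies midway between the tips of the shut fingers; the grasp point (between the pads) lies ctrl.grip_depth behind it (ctrl.grip_depth is the distance from the TCP to the grasp point, in m); y points along the fingers, z is the direction in which the jaws open and shut, and the axes are right-handed (so a half turn about y gives the same grasp; the last joint's range is limited). The gripper opens to 85 mm and grips with 20 to 120 N. Pads are 22 mm wide; open, the fingers measure 114 mm over their backs; the gripper's body (76 mm by 85 mm) begins 54 mm behind the grasp point. The pads swing forward as they close: fully open they stand 13 mm farther back than shut.
Start: joints at [-1.304, 0.053, 1.613, -0, 1.476, -0.119], TCP at [0.235, -0.579, 0.231] pointing down, gripper open.
Joint ranges: [-3.01, 3.01], [-1.01, 2.22], [0.06, 2.58], [-1.02, 4.17], [0.09, 2.62], [-3.14, 3.14]. Speed limits (rad/s): [2.57, 2.57, 3.14, 3.14, 3.14, 3.14].

## Interface

Orientations are given as a rotation vector (axis times angle).
In Python, from station import ctrl gives the robot as it stands.
- The arm moves only by the tool jog_arm, never from a script. Its argument "moves" is a list of rows, each a list of 6 numbers: the shift along the tool's x, y, z in mm, then the turn, a rotation vector about the tool's x, y, z in rad. In form: [[x, y, z, wx, wy, wz], ...]. A call has 1 to 12 rows; each row shifts and turns the commanded pose from where the row before left it, along the tool's axes as they then stand; what a row does not reach is not made up. A row lasts 1/10 s, in which the tool goes at most 50 mm and 8.59 degrees, less where a joint would pass 70% of its speed; a pose out of reach is approached as far as the arm can. A call is refused whole if a number of a shift passes 50 or a number of a turn 0.15, either way. A call with a gripper value outside its range is refused whole. "grip" is the finger opening in mm, from 0 to 85.4, set as the call begins (left out, the last holds). The fingers move at their own pace and stop on an object; "grip_force" is the grip in N (left out, the last holds). Time passes only in rows, so rows that do not move let the fingers close. It gives the time, the measured TCP pose, the force and the opening at its end, in the units of the state.
- ctrl.get_obs(): the state, without advancing time (a new reading comes with each control period).
- ctrl.get_image(name): name is "scene" or "top" or "wrist"; returns the picture (384x512x3 uint8, red, green, blue); there is no depth.
- ctrl.camera_params(name): a dict with "fx", "fy", "cx", "cy" (pixels), "pose" (4x4, takes a point from camera to world coordinates); the wrist camera has in their place "T_tool_cam" (4x4, takes a point from camera to tool coordinates, whose origin is the TCP and whose axes are the tool frame's). Camera axes: x right, y up, looking along -z (the intrinsics and any distortion apply to the point x, -y, -z); pixel columns grow to the right and rows downward; lengths in m; the calibration is good to about 2 mm. A picture is of the moment at which its call begins: read the wrist's pose just before it. camera_params takes no time and is no camera call.
- ctrl.finish_job(): hands the job in, once; it reports no verdict.
The state is a dict: "t": time; "q": joint angles; "dq": joint speeds; "effort": joint torques, N m; "tool_pos": TCP position; "tool_rot": TCP orientation; "contact_force": force on the tool from outside, world axes, zero at the start; "wrist_torque": the same for the moment, N m; "opening": finger opening in m.
Only numpy, scipy, OpenCV 4.12 (cv2) and the standard library are available. Lean on these libraries where they do the work, as an engineer would, in place of code of your own. Each camera call takes 0.05 s, during which the arm holds its last target. There are 200 camera calls.

## Working session

There is one attempt and no reset: what is moved stays moved. The work goes in short steps, Python scripts to look and compute and a tool call to move; the robot and the scene stay as the last step left them, time stands still between calls to the robot, and variables do not carry over. Pictures are saved under pics/ and viewed, about 12 in all and at most 16, crops included, and the job is handed in when it is done.

Besides the shell and the picture viewer there is one more tool, called as name(argument=value, ...) on one line, values as JSON. jog_arm: Moves the arm, as the interface text tells. Its arguments: {"type":"object","properties":{"moves":{"type":"array","items":{"type":"array","items":{"type":"number"}}},"grip":{"type":"number"},"grip_force":{"type":"number"}},"required":["moves"]}

```bash
ls; mkdir -p pics; cat > h.py <<'E'
import numpy as np, cv2
from scipy.spatial.transform import Rotation as R
from station import ctrl
def T_tool():
    o=ctrl.get_obs(); T=np.eye(4); T[:3,:3]=R.from_rotvec(o['tool_rot']).as_matrix(); T[:3,3]=o['tool_pos']; return T
def grab(name,fn):
    T=T_tool(); im=ctrl.get_image(name)
    cv2.imwrite('pics/'+fn+'.png',im[:,:,::-1]); np.save('pics/'+fn+'.npy',T); return im
def cam(name,T=None):
    p=ctrl.camera_params(name); 
    P=np.array(p['pose']) if 'pose' in p else (T_tool() if T is None else T)@np.array(p['T_tool_cam'])
    return p,P
def ray(name,uv,z,T=None):
    p,P=cam(name,T); uv=np.atleast_2d(uv).astype(float)
    K=np.array([[p['fx'],0,p['cx']],[0,p['fy'],p['cy']],[0,0,1]])
    d=p.get('dist',p.get('distortion'))
    n=cv2.undistortPoints(uv[:,None],K,None if d is None else np.array(d))[:,0]
    D=np.c_[n[:,0],-n[:,1],-np.ones(len(n))]@P[:3,:3].T
    return P[:3,3]+D*((z-P[2,3])/D[:,2])[:,None]
def proj(name,X,T=None):
    p,P=cam(name,T); X=np.atleast_2d(X); c=(X-P[:3,3])@P[:3,:3]
    return np.c_[p['cx']+p['fx']*c[:,0]/-c[:,2], p['cy']-p['fy']*c[:,1]/-c[:,2]]
E
python3 - <<'E'
from h import *
np.set_printoptions(precision=4,suppress=True)
a=grab('scene','s0');b=grab('top','t0')
for n in('scene','top','wrist'):
    print(n,ctrl.camera_params(n))
print(ctrl.get_obs(),ctrl.grip_depth)
print(T_tool())
cv2.imwrite('pics/t0b.png',cv2.resize(b[:,:,::-1],(800,600),interpolation=cv2.INTER_CUBIC))
E
```

```text
pics
scene {'fx': 366.9302423718354, 'fy': 366.9302423718354, 'cx': 256.10395436413984, 'cy': 189.15123910022072, 'pose': array([[ 0.7537, -0.4156,  0.5092,  1.2054],
       [ 0.6572,  0.4859, -0.5761, -0.8677],
       [-0.008 ,  0.7688,  0.6394,  1.0464],
       [ 0.    ,  0.    ,  0.    ,  1.    ]])}
top {'fx': 486.6953983682779, 'fy': 486.6953983682779, 'cx': 258.3547996447036, 'cy': 192.275257347788, 'pose': array([[-0.0183,  0.9954, -0.0943,  0.3835],
       [-0.9998, -0.0189, -0.0056, -0.094 ],
       [-0.0073,  0.0942,  0.9955,  1.5628],
       [ 0.    ,  0.    ,  0.    ,  1.    ]])}
wrist {'fx': 314.56693882804257, 'fy': 314.56693882804257, 'cx': 255.86595450517626, 'cy': 195.711666306889, 'T_tool_cam': array([[ 0.0009, -0.9454, -0.3259, -0.0845],
       [ 0.0003,  0.3259, -0.9454, -0.1431],
       [ 1.    ,  0.0008,  0.0006,  0.0006],
       [ 0.    ,  0.    ,  0.    ,  1.    ]])}
{'t': 0.1, 'q': array([-1.304 ,  0.0533,  1.6141, -0.    ,  1.476 , -0.119 ]), 'dq': array([-0.0003, -0.0017, -0.0052,  0.001 , -0.0007,  0.0012]), 'effort': array([  0.0011, -39.4906, -37.1363,  -0.    ,   0.0039,  -0.    ]), 'tool_pos': array([ 0.235 , -0.5785,  0.2302]), 'tool_rot': array([-0.3928,  2.012 , -2.0083]), 'contact_force': array([ 0.1987,  0.4543, -0.1166]), 'wrist_torque': array([0.0663, 0.0146, 0.0286]), 'opening': 0.08557352496493827} 0.0187
[[-0.9265 -0.0005  0.3763  0.235 ]
 [-0.3763  0.0017 -0.9265 -0.5785]
 [-0.0002 -1.     -0.0018  0.2302]
 [ 0.      0.      0.      1.    ]]
```

View pics/t0b.png

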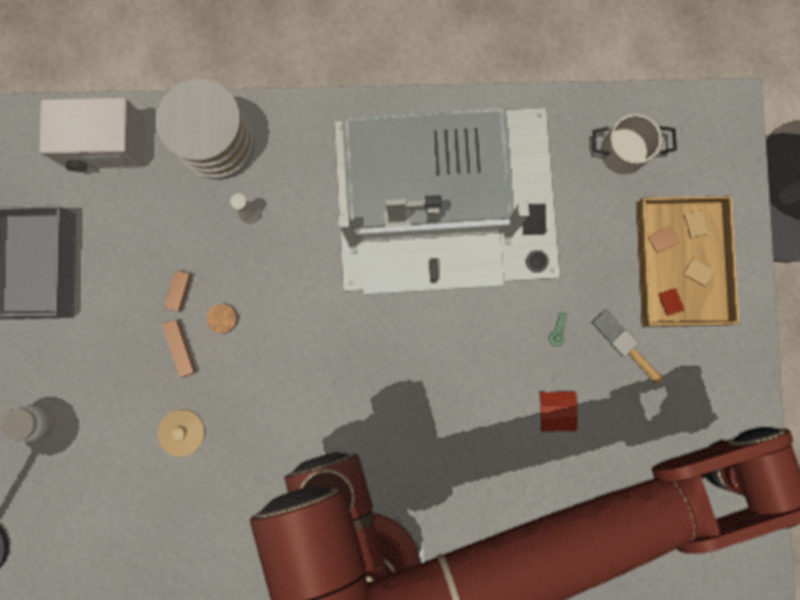

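View pics/s0.png

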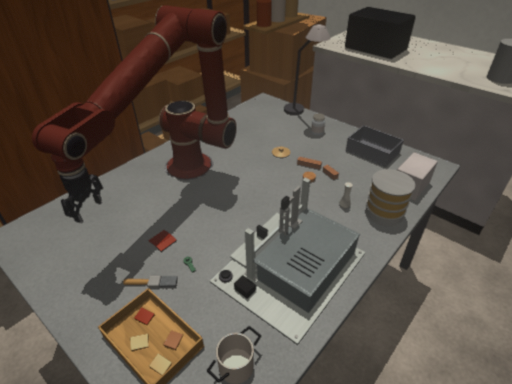

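The top view shows the shaker at (345–558, 110–290), with its grip block at (433,203), handle at (434,270) and button at (537,260). There are two bars on the left: short at (177,290), long at (178,348), with the cork ring at (221,319). The scene view shows the same two bars.

```bash
python3 - <<'E'
from h import *
np.set_printoptions(precision=4,suppress=True)
im=cv2.imread('pics/t0.png')
cv2.imwrite('pics/c1.png',cv2.resize(im[60:195,205:370],(792,648)[:2],interpolation=cv2.INTER_CUBIC)[:600])
hsv=cv2.cvtColor(im,cv2.COLOR_BGR2HSV)
m=cv2.inRange(hsv,(3,70,120),(16,200,255)); m[:, :95]=0; m[:,160:]=0
m[:165]=0;m[250:]=0
c,_=cv2.findContours(m,0,2)
for k in c:
    if cv2.contourArea(k)<30: continue
    r=cv2.minAreaRect(k); bx=cv2.boxPoints(r); w=ray('top',bx,0.03)
    print(cv2.contourArea(k),r,ray('top',r[0],0.03)[0],np.linalg.norm(w[0]-w[1]),np.linalg.norm(w[1]-w[2]),w[:,:2].tolist())
q=np.array([[336,122],[545,110],[558,277],[345,290]])*.64
print(ray('top',q,0.01))
E
```

```text
304.0 ((113.25001525878906, 222.75001525878906), (36.366188049316406, 9.486830711364746), 71.56504821777344) [0.4409 0.3735 0.03  ] 0.02980235034346638 0.11553041208245979 [[0.4912427593690055, 0.4065054747472136], [0.5002166651783176, 0.3780863069106934], [0.39087342856634005, 0.3407857342185744], [0.382009326832452, 0.36902743062491006]]
257.0 ((141.0, 203.0), (18.0, 18.0), 90.0) [0.5017 0.2862 0.03  ] 0.05712719735973756 0.057065570765227065 [[0.5307888689812028, 0.31490745014964233], [0.5297070389685221, 0.25779049713215313], [0.4726416795211634, 0.25763519772813565], [0.473704261470393, 0.3145527028140898]]
205.0 ((112.63761901855469, 185.54129028320312), (9.386698722839355, 25.190832138061523), 16.699241638183594) [0.5589 0.3767 0.03  ] 0.07982651488293815 0.030184163150901503 [[0.5252583435386389, 0.4020736612800948], [0.6019359278345839, 0.37987409946247813], [0.5927285807198168, 0.35112851781540705], [0.5161438389376957, 0.37344517910314745]]
[[ 0.9094  0.0498  0.01  ]
 [ 0.9262 -0.3891  0.01  ]
 [ 0.5729 -0.4032  0.01  ]
 [ 0.5544  0.0348  0.01  ]]
```

View pics/c1.png

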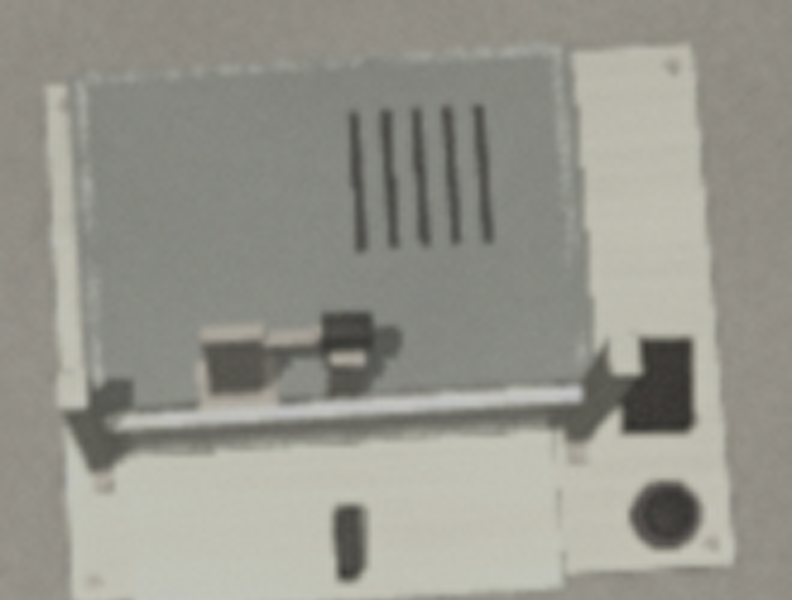

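```bash
cat > f.py <<'E'
from h import *
np.set_printoptions(precision=4,suppress=True)
pts={'grip':((347,327),.267),'handle':((351,540),.072),'chL':((73,388),.235),'chR':((625,357),.235),'button':((665,514),.032)}
for k,((u,v),z) in pts.items(): print(k,ray('top',(205+u/4.8,60+v/4.8),z)[0])
E
python3 f.py
```

```text
grip [ 0.6797 -0.1413  0.267 ]
handle [ 0.5849 -0.1479  0.072 ]
chL [0.6544 0.0164 0.235 ]
chR [ 0.6662 -0.3023  0.235 ]
button [ 0.6036 -0.357   0.032 ]
```

```bash
cat >> h.py <<'E'
O=np.array([.660,-.1435,0]); YAW=.041
def sh(x,y,z): c,s=np.cos(YAW),np.sin(YAW); return O+[c*x-s*y,s*x+c*y,z]
def plan(p,head=None):
    """total tool-frame shift in mm to reach p, turn about tool y; down-pointing tool"""
    T=T_tool(); d=T[:3,:3].T@(np.array(p)-T[:3,3])*1000
    h=np.arctan2(T[1,0],T[0,0]); out='shift %s |%.0f|'%(d.round(1),np.linalg.norm(d))
    if head is not None:
        D=np.eye(3); D=np.c_[[np.cos(head),np.sin(head),0],[0,0,-1],[-np.sin(head),np.cos(head),0]]
        D[:,2]=np.cross(D[:,0],D[:,1]); out+=' turn %s'%R.from_matrix(T[:3,:3].T@D).as_rotvec().round(4)
    print(out)
E
```

jog_arm(moves=[[0,-16,0,0,-0.136,0],[0,-16,0,0,-0.136,0],[0,-16,0,0,-0.136,0],[0,-16,0,0,-0.136,0],[0,-16,0,0,-0.136,0],[0,-16,0,0,-0.136,0],[0,-16,0,0,-0.136,0],[0,-16,0,0,-0.136,0],[0,-16,0,0,-0.136,0]])

```text
t: 1.0
tool_pos: [0.2351, -0.5788, 0.3752]
tool_rot: [-1.229, 1.177, -1.175]
contact_force: [0.7, -1.1, 0.0]
opening: 0.0855
```

```bash
python3 -c "
from h import *
print(ctrl.get_obs()['tool_pos'],ctrl.get_obs()['q'])
plan(sh(.02,0,.37),-np.pi/2+YAW)"
```

```text
[ 0.23511947 -0.57880027  0.37520468] [-1.30399108e+00  7.88861084e-03  1.42294973e+00 -2.92775301e-06
  1.71196913e+00 -1.34857914e+00]
shift [-415.9    5.6  463.9] |623| turn [ 0.0003  0.0036 -0.0012]
```

jog_arm(moves=[[-29,0,33,0,0,0],[-29,0,33,0,0,0],[-29,0,33,0,0,0],[-29,0,33,0,0,0],[-29,0,33,0,0,0],[-29,0,33,0,0,0],[-29,0,33,0,0,0],[-29,0,33,0,0,0],[-29,0,33,0,0,0],[-29,0,33,0,0,0],[-29,0,33,0,0,0],[-29,0,33,0,0,0]])

```text
t: 2.2
tool_pos: [0.6183, -0.2143, 0.3746]
tool_rot: [-1.228, 1.181, -1.18]
contact_force: [0.1, -0.7, 0.3]
opening: 0.0854
```

jog_arm(moves=[[-27,0,27,0,0,0],[-27,0,27,0,0,0],[0,0,0,0,0,0],[0,0,0,0,0,0]])

```text
t: 2.6
tool_pos: [0.6692, -0.1592, 0.3742]
tool_rot: [-1.229, 1.181, -1.178]
contact_force: [-0.6, -0.3, -0.8]
opening: 0.0859
```

```bash
python3 -c "
from h import *
print(ctrl.get_obs()['tool_pos'],ctrl.get_obs()['q'])
plan(sh(.02,0,.37),-np.pi/2+YAW)
im=grab('wrist','w1')
print(proj('wrist',[sh(.02,0,.267),sh(.02,.015,.267),sh(0,.16,.235),sh(0,-.16,.235)]))"
```

```text
[ 0.66924221 -0.15920202  0.37419406] [-3.41404788e-01  1.58004546e-01  1.26588860e+00 -5.20870667e-04
  1.71953290e+00 -3.81908720e-01]
shift [-16.1   4.2  11.4] |20| turn [ 0.0019 -0.0006 -0.0002]
[[269.75761022 173.20571965]
 [269.971911   155.20946292]
 [243.89810138 -43.47637153]
 [248.40688094 308.44853019]]
```

View pics/w1.png

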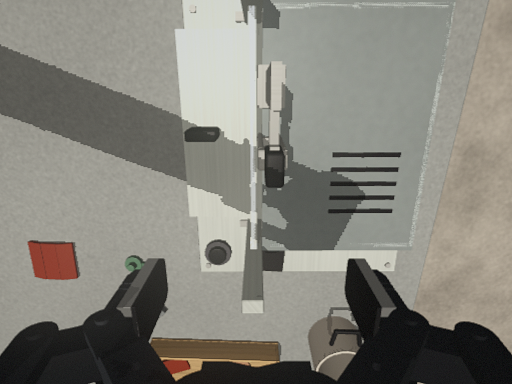

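The wrist view shows the grip block top at about (275,169) and the right channel top at (252,306). Both sit about 3 mm from my prediction, so I'm shifting the shaker origin.

```bash
sed -i 's/^O=.*; YAW/O=np.array([.6632,-.1415,0]); YAW/' h.py; python3 -c "
from h import *
T=np.load('pics/w1.npy')
print(proj('wrist',[sh(.02,0,.267),sh(0,-.16,.235),sh(-.075,0,.072),sh(-.065,-.211,.032)],T))
plan(sh(.02,0,.30),-np.pi/2+YAW)"
```

```text
[[273.38703662 172.1441968 ]
 [250.9240881  307.94201791]
 [198.70941763 136.84286878]
 [215.73790354 255.04370228]]
shift [-18.8  74.6  15.2] |78| turn [ 0.0013 -0.0019 -0.    ]
```

jog_arm(moves=[[-20,0,16,0,0,0],[0,30,0,0,0,0],[0,40,0,0,0,0],[0,40,0,0,0,0],[0,32,0,0,0,0],[0,0,0,0,0,0],[0,0,0,0,0,0]], grip=60)

```text
t: 3.35
tool_pos: [0.6838, -0.1403, 0.2336]
tool_rot: [-1.227, 1.182, -1.181]
contact_force: [-0.0, -0.4, -0.2]
opening: 0.0599
```

jog_arm(moves=[[0,0,0,0,0,0],[0,0,0,0,0,0],[0,0,0,0,0,0],[0,0,0,0,0,0],[0,0,0,0,0,0],[0,0,0,0,0,0]], grip=0, grip_force=60)

```text
t: 3.95
tool_pos: [0.684, -0.1397, 0.2361]
tool_rot: [-1.229, 1.18, -1.181]
contact_force: [-5.6, 0.1, 5.6]
opening: 0.0147
```

jog_arm(moves=[[0,-6,0,0,0,0],[0,-12,0,0,0,0],[0,-12,0,0,0,0],[0,-12,0,0,0,0],[0,-12,0,0,0,0],[0,-12,0,0,0,0],[0,-12,0,0,0,0],[0,-9,0,0,0,0],[0,-6,0,0,0,0],[0,0,0,0,0,0],[0,0,0,0,0,0]])

```text
t: 5.05
tool_pos: [0.6839, -0.1393, 0.3277]
tool_rot: [-1.228, 1.181, -1.181]
contact_force: [-5.5, -2.5, -5.1]
opening: 0.0152
```

```bash
python3 -c "
from h import *
im=grab('scene','s1')
cv2.imwrite('pics/s1c.png',cv2.resize(im[150:310,180:380,::-1],(750,600),interpolation=2))"
```

```text
(no output)
```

View pics/s1c.png

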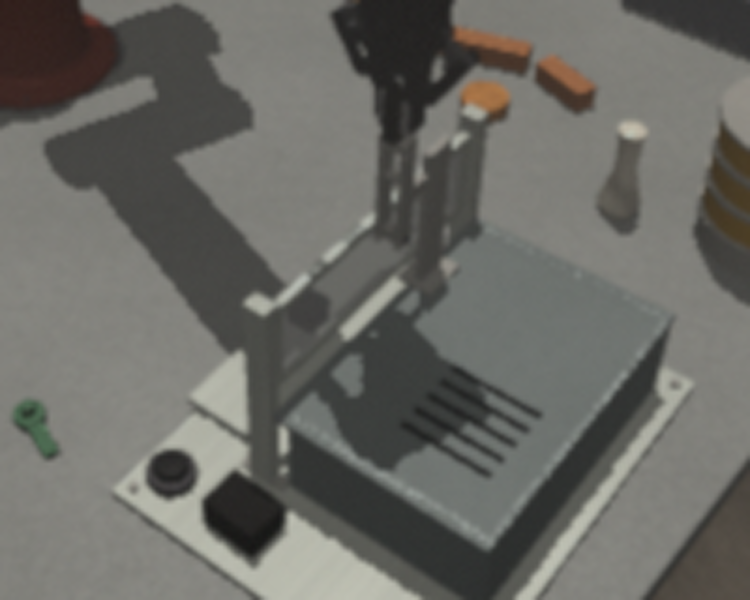

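The guard is up and the bar is upright in the gripper. Next I lift it slightly more and swing the bar left along its arc.

jog_arm(moves=[[0,-2,0,0,0,0],[-6,0,0,0,0,0],[-6,0.5,0,0,0,0],[-6,0.8,0,0,0,0],[-6,0.8,0,0,0,0],[-6,1.3,0,0,0,0],[-6,1.3,0,0,0,0],[-6,1.8,0,0,0,0],[-6,1.8,0,0,0,0],[-6,2.3,0,0,0,0],[-5.5,2.3,0,0,0,0],[0,0,0,0,0,0]])

```text
t: 6.3
tool_pos: [0.6814, -0.0811, 0.316]
tool_rot: [-1.231, 1.18, -1.183]
contact_force: [-5.7, -5.7, -5.8]
opening: 0.0146
```

```bash
python3 -c "
from h import *
print(ctrl.get_obs()['wrist_torque'])
im=grab('scene','s2')
cv2.imwrite('pics/s2c.png',cv2.resize(im[170:250,250:350,::-1],(750,600),interpolation=2))"
```

```text
[-1.3936015   0.76492123  0.20989636]
```

View pics/s2c.png

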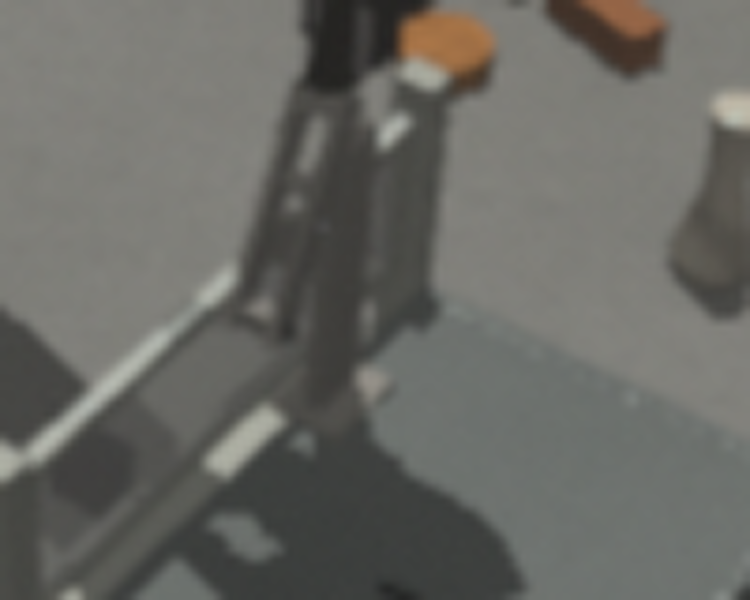

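jog_arm(moves=[[0,4,0,0,0,0],[0,4,0,0,0,0],[0,4,0,0,0,0],[0,3,0,0,0,0],[0,2,0,0,0,0],[0,0,0,0,0,0]])

```text
t: 6.95
tool_pos: [0.6814, -0.0812, 0.3006]
tool_rot: [-1.23, 1.18, -1.183]
contact_force: [-7.2, -4.5, -2.2]
opening: 0.0151
```

jog_arm(moves=[[0.5,1,0,0,0,0],[0.5,1,0,0,0,0],[0,0,0,0,0,0]])

```text
t: 7.25
tool_pos: [0.6815, -0.0815, 0.3005]
tool_rot: [-1.229, 1.18, -1.182]
contact_force: [-8.2, -2.4, 3.2]
opening: 0.0148
```

jog_arm(moves=[[0,0,0,0,0,0],[0,0,0,0,0,0],[0,0,0,0,0,0],[0,0,0,0,0,0],[0,0,0,0,0,0],[0,-30,0,0,0,0],[0,-40,0,0,0,0],[0,-40,0,0,0,0],[0,0,0,0,0,0]], grip=50)

```text
t: 8.15
tool_pos: [0.6837, -0.0809, 0.4154]
tool_rot: [-1.22, 1.17, -1.189]
contact_force: [0.2, -0.2, 0.7]
opening: 0.0499
```

```bash
python3 -c "
from h import *
im=grab('scene','s3'); w=grab('wrist','w3')
a=cv2.resize(im[150:280,240:370,::-1],(600,600),interpolation=2)
cv2.imwrite('pics/s3c.png',np.hstack([a[:384],w[:,:,::-1]])[:, :1112])
cv2.imwrite('pics/s3c.png',cv2.resize(cv2.imread('pics/s3c.png'),(800,276),interpolation=3))
plan(sh(-.075,0,.25),YAW)"
```

```text
shift [ 60.  158.2 -97.3] |195| turn [-0.0022 -1.5727  0.0034]
```

View pics/s3c.png

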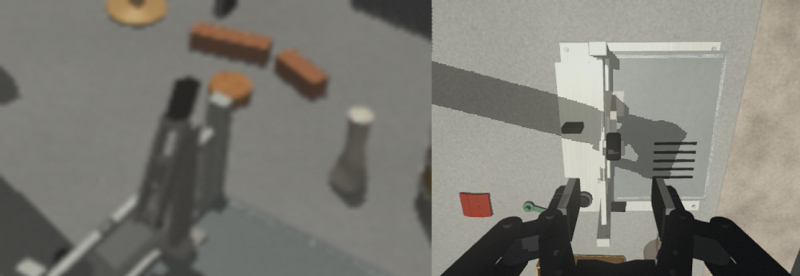

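jog_arm(moves=[[0,0,0,0,-0.143,0],[0,0,0,0,-0.143,0],[0,0,0,0,-0.143,0],[0,0,0,0,-0.143,0],[0,0,0,0,-0.143,0],[0,0,0,0,-0.143,0],[0,0,0,0,-0.143,0],[0,0,0,0,-0.143,0],[0,0,0,0,-0.143,0],[0,0,0,0,-0.143,0],[0,0,0,0,-0.143,0],[0,0,0,0,0,0]])

```text
t: 9.45
tool_pos: [0.6817, -0.0806, 0.4038]
tool_rot: [-1.569, -0.029, 0.035]
contact_force: [0.6, -0.3, -0.1]
opening: 0.0499
```

```bash
python3 -c "
from h import *
plan(sh(-.075,0,.25),YAW);print(ctrl.get_obs()['q'])"
```

```text
shift [-95.4 154.1 -60.3] |191| turn [-0.0011 -0.0001 -0.0036]
[-2.26061467e-01  1.56762760e-01  1.21931764e+00  1.54359947e-04
  1.76926763e+00 -1.83773400e+00]
```

jog_arm(moves=[[-32,0,-20,0,0,0],[-32,0,-20,0,0,0],[-31,0,-20,0,0,0],[0,40,0,0,0,0],[0,40,0,0,0,0],[0,40,0,0,0,0],[0,30,0,0,0,0],[0,0,0,0,0,0],[0,0,0,0,0,0]])

```text
t: 10.35
tool_pos: [0.5893, -0.1444, 0.2558]
tool_rot: [-1.57, -0.03, 0.032]
contact_force: [0.9, -0.4, 1.1]
opening: 0.0498
```

```bash
python3 -c "
from h import *
plan(sh(-.075,0,.036),YAW)
im=grab('wrist','w4'); print(proj('wrist',[sh(-.075+i*.0225,j*.008,.072) for i in (-1,0,1) for j in (-1,1)]))
print(proj('wrist',[sh(-.065,-.211,.032)]))"
```

```text
shift [ -0.7 219.8  -0.3] |220| turn [-0.0008 -0.0015 -0.0016]
[[248.94691574 146.40270737]
 [264.1901259  146.37287249]
 [249.14018968 167.28138948]
 [264.04902045 167.25292598]
 [249.32516632 187.26374526]
 [263.91397289 187.23656413]]
[[ 81.31627327 167.59382385]]
```

View pics/w4.png

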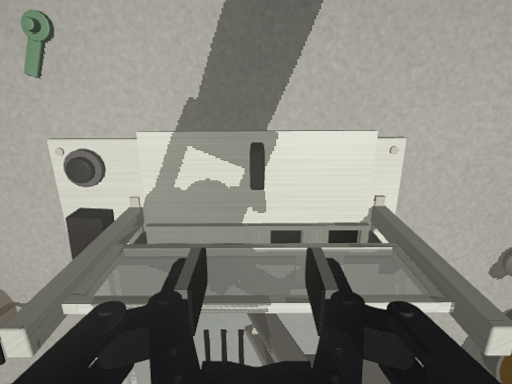

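jog_arm(moves=[[0,40,0,0,0,0],[0,40,0,0,0,0],[0,40,0,0,0,0],[0,40,0,0,0,0],[0,30,0,0,0,0],[0,20,0,0,0,0],[0,9,0,0,0,0],[0,0,0,0,0,0]])

```text
t: 11.2
tool_pos: [0.5904, -0.1448, 0.0381]
tool_rot: [-1.571, -0.033, 0.031]
contact_force: [-0.9, 0.4, 0.4]
opening: 0.0502
```

jog_arm(moves=[[0,0,0,0,0,0],[0,0,0,0,0,0],[0,0,0,0,0,0],[0,0,0,0,0,0],[0,0,0,0,0,0]], grip=0, grip_force=40)

```text
t: 11.7
tool_pos: [0.5913, -0.1431, 0.0401]
tool_rot: [-1.568, -0.035, 0.03]
contact_force: [-2.1, 7.3, 5.1]
opening: 0.0155
```

jog_arm(moves=[[-10,0,0,0,0,0],[-18,0,0,0,0,0],[-18,0,0,0,0,0],[-18,0,0,0,0,0],[-18,0,0,0,0,0],[-18,0,0,0,0,0],[-18,0,0,0,0,0],[-18,0,0,0,0,0],[-14,0,0,0,0,0],[-8,0,0,0,0,0],[0,0,0,0,0,0]])

```text
t: 12.8
tool_pos: [0.4325, -0.1501, 0.04]
tool_rot: [-1.568, -0.034, 0.03]
contact_force: [-2.6, 8.3, 8.3]
opening: 0.0155
```

jog_arm(moves=[[-2,0,0,0,0,0],[-2,0,0,0,0,0],[0,0,0,0,0,0]])

```text
t: 13.1
tool_pos: [0.4314, -0.1502, 0.04]
tool_rot: [-1.569, -0.039, 0.024]
contact_force: [9.6, 7.7, 0.2]
opening: 0.0155
```

jog_arm(moves=[[1,0,0,0,0,0],[0,0,0,0,0,0],[0,0,0,0,0,0],[0,0,0,0,0,0],[0,-30,0,0,0,0],[0,-45,0,0,0,0],[0,-45,0,0,0,0],[0,-45,0,0,0,0],[0,-45,0,0,0,0],[0,-40,0,0,0,0],[0,0,0,0,0,0]], grip=50)

```text
t: 14.2
tool_pos: [0.4311, -0.1527, 0.2951]
tool_rot: [-1.577, -0.041, 0.024]
contact_force: [-0.3, 0.1, 0.3]
opening: 0.0501
```

```bash
python3 -c "
from h import *
plan([.475,.36,.29],.331)
im=grab('wrist','w5')
print(proj('wrist',[sh(-.08,.075+s*.0375,.032) for s in(1,-1)]+[sh(-.08,-.075+s*.0375,.032) for s in(1,-1)]))"
```

```text
shift [ 64.8   2.4 510.5] |515| turn [ 0.0082 -0.2901  0.0097]
[[334.88258161 257.9143212 ]
 [283.36005192 257.87447326]
 [231.89526514 257.83466997]
 [180.48812422 257.79491126]]
```

View pics/w5.png

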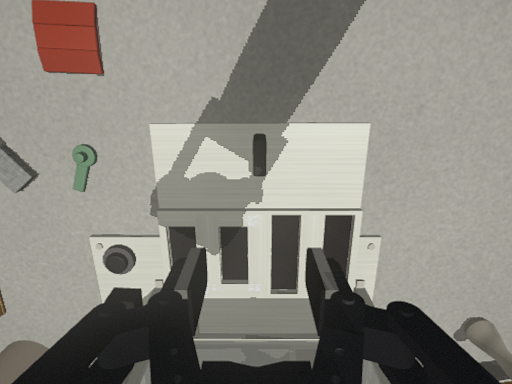

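The carriage is fully out and the four pockets are visible: long ones at columns about 286 and 338, short ones at about 183 and 234. I'll measure the inner pockets while I head for the bars.

```bash
python3 -c "
from h import *
T=np.load('pics/w5.npy'); im=cv2.imread('pics/w5.png'); g=cv2.cvtColor(im,6)
for c0,c1 in((217,252),(268,306)):
    m=np.zeros_like(g); m[212:300,c0:c1]=(g[212:300,c0:c1]<95)*255
    k=max(cv2.findContours(m,0,2)[0],key=cv2.contourArea); x,y,w,h=cv2.boundingRect(k)
    P=ray('wrist',[[x,y],[x+w,y],[x+w,y+h],[x,y+h]],.032,T); print(x,y,w,h,P.round(4).tolist(),P.mean(0), np.ptp(P,axis=0))
for s in(-1,1): print(sh(-.08,s*.0375,.032))
"
```

```text
219 227 29 53 [[0.5405, -0.2029, 0.032], [0.5387, -0.1617, 0.032], [0.6272, -0.1589, 0.032], [0.6291, -0.2028, 0.032]] [ 0.58388235 -0.1815618   0.032     ] [0.09036131 0.04395689 0.        ]
271 216 30 78 [[0.5204, -0.13, 0.032], [0.5186, -0.0881, 0.032], [0.6489, -0.0765, 0.032], [0.651, -0.1227, 0.032]] [ 0.58471284 -0.10432263  0.032     ] [0.13234716 0.05349064 0.        ]
[ 0.5848043  -0.18224757  0.032     ]
[ 0.58173016 -0.1073106   0.032     ]
```

jog_arm(moves=[[5,0,39,0,-0.024,0],[5,0,39,0,-0.024,0],[5,0,39,0,-0.024,0],[5,0,39,0,-0.024,0],[5,0,39,0,-0.024,0],[5,0,39,0,-0.024,0],[5,0,39,0,-0.024,0],[5,0,39,0,-0.024,0],[5,0,39,0,-0.024,0],[5,0,39,0,-0.024,0],[5,0,39,0,-0.024,0],[5,0,39,0,-0.024,0]])

```text
t: 15.45
tool_pos: [0.4062, 0.3196, 0.2851]
tool_rot: [-1.557, -0.257, 0.261]
contact_force: [-0.6, -0.2, 0.1]
opening: 0.05
```

```bash
python3 -c "
from h import *
plan([.475,.36,.29],.331)"
```

```text
shift [78.2 -5.1 15.9] |80| turn [ 0.0008 -0.0009 -0.0031]
```

jog_arm(moves=[[26,0,5,0,0,0],[26,0,5,0,0,0],[26,-5,6,0,0,0],[0,0,0,0,0,0],[0,0,0,0,0,0]])

```text
t: 15.95
tool_pos: [0.4754, 0.3584, 0.2902]
tool_rot: [-1.557, -0.255, 0.261]
contact_force: [0.5, -0.4, 0.4]
opening: 0.05
```

```bash
sed -i 's/^O=.*/O=np.array([.6642,-.140,0]); YAW=.0435/' h.py; cat > bars.py <<'E'
from h import *
import sys
np.set_printoptions(precision=4,suppress=True)
fn=sys.argv[1]; im=grab('wrist',fn); T=np.load('pics/'+fn+'.npy')
hsv=cv2.cvtColor(im,cv2.COLOR_RGB2HSV); m=cv2.inRange(hsv,(2,70,90),(17,220,255))
for k in cv2.findContours(m,0,2)[0]:
    if cv2.contourArea(k)<300: continue
    P=ray('wrist',k[:,0,:],.03,T)[:,:2]*1000
    (c,s,a)=cv2.minAreaRect(P.astype(np.float32)); b=cv2.boxPoints((c,s,a))
    e=max([b[1]-b[0],b[2]-b[1]],key=np.linalg.norm); h=np.arctan2(e[1],e[0]); h=(h+np.pi/2)%np.pi-np.pi/2
    print('px',cv2.minAreaRect(k)[0],'c',np.array(c)/1000,'size',s,'head',round(float(h),4))
E
python3 bars.py w6
```

```text
px (250.98001098632812, 214.86000061035156) c [0.5572 0.3778] size (34.01757049560547, 84.94480895996094) head -0.2839
px (202.0, 156.0) c [0.499  0.2914] size (58.41767883300781, 57.54594421386719) head 0.2952
px (278.0, 135.0) c [0.4437 0.3761] size (114.0367202758789, 29.651546478271484) head 0.3385
```

View pics/w6.png

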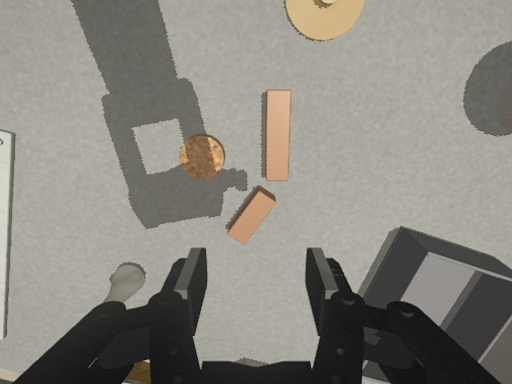

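```bash
python3 -c "
from h import *
plan([.4437,.3761,.010],.3385)"
```

```text
shift [-23.2 280.8  27.2] |283| turn [ 0.0006 -0.0095 -0.003 ]
```

jog_arm(moves=[[-23,0,27,0,-0.01,0],[0,45,0,0,0,0],[0,45,0,0,0,0],[0,45,0,0,0,0],[0,45,0,0,0,0],[0,45,0,0,0,0],[0,35,0,0,0,0],[0,18,0,0,0,0],[0,0,0,0,0,0],[0,0,0,0,0,0]], grip=55)

```text
t: 17.0
tool_pos: [0.4451, 0.3766, 0.0148]
tool_rot: [-1.554, -0.266, 0.266]
contact_force: [-0.6, 0.3, 0.3]
opening: 0.0551
```

```bash
python3 -c "
from h import *
plan([.4437,.3761,.010],.3385)"
```

```text
shift [-1.5  4.8 -0.1] |5| turn [ 0.      0.0006 -0.0001]
```

jog_arm(moves=[[-1,4,0,0,0,0],[0,0,0,0,0,0],[0,0,0,0,0,0]])

```text
t: 17.3
tool_pos: [0.4451, 0.377, 0.0116]
tool_rot: [-1.554, -0.268, 0.265]
contact_force: [1.0, 0.0, -0.4]
opening: 0.0549
```

jog_arm(moves=[[0,0,0,0,0,0],[0,0,0,0,0,0],[0,0,0,0,0,0],[0,0,0,0,0,0],[0,-30,0,0,0,0],[0,-40,0,0,0,0],[0,-40,0,0,0,0],[0,0,0,0,0,0]], grip=0, grip_force=60)

```text
t: 18.1
tool_pos: [0.4479, 0.3788, 0.1271]
tool_rot: [-1.55, -0.274, 0.258]
contact_force: [0.7, 1.4, -1.0]
opening: 0.0286
```

```bash
python3 -c "
from h import *
plan(sh(-.08,.0375,.12),YAW)"
```

```text
shift [ -34.3    5.4 -502.1] |503| turn [-0.0042  0.2958  0.0107]
```

jog_arm(moves=[[3.4,0,-41.8,0,0.0247,0],[3.4,0,-41.8,0,0.0247,0],[3.4,0,-41.8,0,0.0247,0],[3.4,0,-41.8,0,0.0247,0],[3.4,0,-41.8,0,0.0247,0],[3.4,0,-41.8,0,0.0247,0],[3.4,0,-41.8,0,0.0247,0],[3.4,0,-41.8,0,0.0247,0],[3.4,0,-41.8,0,0.0247,0],[3.4,0,-41.8,0,0.0247,0],[3.4,0,-41.8,0,0.0247,0],[3.4,0,-41.8,0,0.0247,0]])

```text
t: 19.3
tool_pos: [0.5842, -0.1061, 0.1184]
tool_rot: [-1.57, -0.031, 0.035]
contact_force: [1.4, 1.2, -2.0]
opening: 0.0285
```

jog_arm(moves=[[0,0,0,0,0,0],[0,0,0,0,0,0]])

```text
t: 19.5
tool_pos: [0.5842, -0.1051, 0.1186]
tool_rot: [-1.569, -0.03, 0.034]
contact_force: [0.3, 1.1, -1.9]
opening: 0.0286
```

```bash
python3 -c "
from h import *
plan(sh(-.08,.0375,.12),YAW)
im=grab('wrist','w7')
cv2.imwrite('pics/w7.png',im[100:,60:460,::-1])
T=T_tool(); print(proj('wrist',[sh(-.08+i*.066,.0375+j*.021,.032) for i in(-1,1) for j in (-1,1)])-[60,100])"
```

```text
shift [-1.6 -1.4 -0.8] |2| turn [-0.0014 -0.0026 -0.0028]
[[163.96740857  11.45774989]
 [223.27562186  11.32903259]
 [169.42833067 172.87382389]
 [219.15475018 172.73449002]]
```

View pics/w7.png

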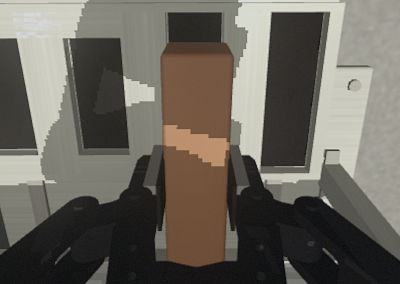

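jog_arm(moves=[[-1,30,-1,0,0,0],[0,30,0,0,0,0],[0,12,0,0,0,0],[0,6,0,0,0,0],[0,0,0,0,0,0]])

```text
t: 20.05
tool_pos: [0.584, -0.1048, 0.042]
tool_rot: [-1.57, -0.034, 0.035]
contact_force: [0.2, -0.4, -2.1]
opening: 0.0285
```

jog_arm(moves=[[0,3,0,0,0,0],[0,2,0,0,0,0],[0,1,0,0,0,0],[0,0,0,0,0,0]])

```text
t: 20.45
tool_pos: [0.5846, -0.1058, 0.0368]
tool_rot: [-1.571, -0.034, 0.033]
contact_force: [0.3, -0.6, -1.2]
opening: 0.0285
```

jog_arm(moves=[[0,1,0,0,0,0],[0,1,0,0,0,0],[0,0,0,0,0,0],[0,0,0,0,0,0]])

```text
t: 20.85
tool_pos: [0.5842, -0.1057, 0.0343]
tool_rot: [-1.57, -0.034, 0.034]
contact_force: [0.2, 0.2, -1.4]
opening: 0.0288
```

jog_arm(moves=[[0,0,0,0,0,0],[0,0,0,0,0,0],[0,0,0,0,0,0],[0,0,0,0,0,0],[0,-30,0,0,0,0],[0,-45,0,0,0,0],[0,-45,0,0,0,0],[0,-45,0,0,0,0],[0,-45,0,0,0,0],[0,0,0,0,0,0]], grip=52)

```text
t: 21.85
tool_pos: [0.588, -0.1068, 0.2541]
tool_rot: [-1.575, -0.045, 0.022]
contact_force: [0.5, 0.1, 1.4]
opening: 0.0517
```

```bash
python3 -c "
from h import *
plan([.545,.34,.245],-.284)
im=grab('wrist','w8'); g=im
cv2.imwrite('pics/w8.png',im[150:340,130:400,::-1])
"
```

```text
shift [-24.    6.4 448.3] |449| turn [0.0028 0.3269 0.0152]
```

View pics/w8.png

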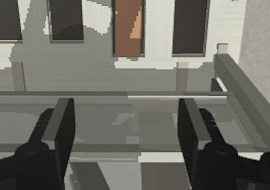

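jog_arm(moves=[[-8,0,36.5,0,0.0272,0.001],[-8,0,36.5,0,0.0272,0.001],[-8,0,36.5,0,0.0272,0.001],[-8,0,36.5,0,0.0272,0.001],[-8,0,36.5,0,0.0272,0.001],[-8,0,36.5,0,0.0272,0.001],[-8,0,36.5,0,0.0272,0.001],[-8,0,36.5,0,0.0272,0.001],[-8,0,36.5,0,0.0272,0.001],[-8,0,36.5,0,0.0272,0.001],[-8,0,36.5,0,0.0272,0.001],[-8,0,36.5,0,0.0272,0.001]])

```text
t: 23.1
tool_pos: [0.5347, 0.3393, 0.2426]
tool_rot: [-1.561, 0.235, -0.212]
contact_force: [0.5, 0.2, 0.7]
opening: 0.052
```

jog_arm(moves=[[0,0,0,0,0,0],[0,0,0,0,0,0]])

```text
t: 23.3
tool_pos: [0.5349, 0.3384, 0.2427]
tool_rot: [-1.562, 0.233, -0.21]
contact_force: [0.3, -0.3, -0.6]
opening: 0.0521
```

```bash
python3 bars.py w9; python3 -c "
from h import *
print(ctrl.get_obs()['tool_pos']);plan([.557,.377,.012],-.284)
im=grab('top','t9');hsv=cv2.cvtColor(im,cv2.COLOR_RGB2HSV)
m=cv2.inRange(hsv,(3,70,80),(16,200,255))
for k in cv2.findContours(m,0,2)[0]:
    if cv2.contourArea(k)>60: r=cv2.minAreaRect(k);print(r,ray('top',r[0],.03)[0])
print(proj('top',sh(-.08,.0375,.052)))
"
```

```text
px (295.9996643066406, 174.51315307617188) c [0.5587 0.3789] size (31.161800384521484, 80.78013610839844) head -0.2818
px (210.0, 148.5) c [0.5012 0.2925] size (57.23719024658203, 58.53316116333008) head -0.3037
[0.53515088 0.33764018 0.24302596]
shift [ 13.1 230.7  44.8] |235| turn [ 0.004   0.0008 -0.0135]
((154.3175811767578, 380.7660827636719), (9.761314392089844, 23.322336196899414), 58.392494201660156) [-0.04384917  0.24301475  0.03      ]
((357.0, 262.5), (25.0, 24.0), 90.0) [ 0.30307302 -0.38882768  0.03      ]
((141.50001525878906, 203.50001525878906), (18.384775161743164, 18.384775161743164), 45.0) [0.50004542 0.2846266  0.03      ]
((429.4931640625, 192.8150634765625), (16.853925704956055, 13.459732055664062), 69.44395446777344) [ 0.51673515 -0.62530971  0.03      ]
((114.98077392578125, 178.59616088867188), (11.178619384765625, 10.59027099609375), 11.309932708740234) [0.58099785 0.36940901 0.03      ]
((264.8632507324219, 175.4019317626953), (37.26421356201172, 10.406649589538574), 86.98721313476562) [ 0.58207198 -0.10711648  0.03      ]
((424.10003662109375, 152.7000274658203), (12.969193458557129, 16.54690170288086), 63.43495178222656) [ 0.64507875 -0.61477788  0.03      ]
((96.1278305053711, 265.7638244628906), (245.0548553466797, 59.892208099365234), 68.09129333496094) [0.30755568 0.42585784 0.03      ]
[[264.54965914 174.32219604]]
```

jog_arm(moves=[[0,0,0,0.004,0,-0.0135],[12,0,30,0,0,0],[0,40,17,0,0,0],[0,45,0,0,0,0],[0,45,0,0,0,0],[0,30,0,0,0,0],[0,20,0,0,0,0],[0,0,0,0,0,0],[0,0,0,0,0,0]], grip=55)

```text
t: 24.3
tool_pos: [0.5612, 0.3795, 0.0653]
tool_rot: [-1.557, 0.221, -0.225]
contact_force: [-0.3, 0.1, 0.8]
opening: 0.0553
```

```bash
python3 -c "
from h import *
plan([.5587,.3787,.0115],-.282)"
```

```text
shift [-2.2 53.8 -1.6] |54| turn [-0.0022 -0.0025  0.0021]
```

jog_arm(moves=[[-2,30,-1.5,0,0,0],[0,16,0,0,0,0],[0,7,0,0,0,0],[0,0,0,0,0,0],[0,0,0,0,0,0]])

```text
t: 24.8
tool_pos: [0.5593, 0.3797, 0.0129]
tool_rot: [-1.557, 0.22, -0.225]
contact_force: [-0.4, -0.4, 0.2]
opening: 0.0549
```

jog_arm(moves=[[0,0,0,0,0,0],[0,0,0,0,0,0],[0,0,0,0,0,0],[0,0,0,0,0,0],[0,-30,0,0,0,0],[0,-40,0,0,0,0],[0,-40,0,0,0,0],[0,0,0,0,0,0]], grip=0, grip_force=60)

```text
t: 25.6
tool_pos: [0.5619, 0.3811, 0.1293]
tool_rot: [-1.551, 0.213, -0.231]
contact_force: [0.8, 0.2, -0.5]
opening: 0.0286
```

```bash
python3 -c "
from h import *
plan(sh(-.08,-.0375,.12),YAW); print(sh(-.08,-.0375,.12))"
```

```text
shift [ 180.2    5.7 -532.9] |563| turn [-0.0085 -0.327   0.0118]
[ 0.58590641 -0.18094343  0.12      ]
```

jog_arm(moves=[[7,0,-42.7,0,-0.0252,0],[7,0,-42.7,0,-0.0252,0],[7,0,-42.7,0,-0.0252,0],[7,0,-42.7,0,-0.0252,0],[7,0,-42.7,0,-0.0252,0],[7,0,-42.7,0,-0.0252,0],[7,0,-42.7,0,-0.0252,0],[7,0,-42.7,0,-0.0252,0],[7,0,-42.7,0,-0.0252,0],[7,0,-42.7,0,-0.0252,0],[7,0,-42.7,0,-0.0252,0],[7,0,-42.7,0,-0.0252,0]])

```text
t: 26.8
tool_pos: [0.5662, -0.1395, 0.1193]
tool_rot: [-1.568, -0.015, 0.015]
contact_force: [1.1, -0.1, -1.5]
opening: 0.0287
```

jog_arm(moves=[[7,0,-42.7,0,-0.0252,0],[0,0,0,0,0,0],[0,0,0,0,0,0]])

```text
t: 27.1
tool_pos: [0.5742, -0.181, 0.1193]
tool_rot: [-1.567, -0.033, 0.033]
contact_force: [-0.5, -0.3, -1.2]
opening: 0.0283
```

```bash
python3 -c "
from h import *
plan(sh(-.08,-.0375,.037),YAW); print(ctrl.get_obs()['tool_pos'])"
```

```text
shift [11.7 82.3 -0.7] |83| turn [-0.0031 -0.0016 -0.0002]
[ 0.57418485 -0.18096395  0.11930493]
```

jog_arm(moves=[[11,0,-0.5,0,0,0],[0,30,0,0,0,0],[0,30,0,0,0,0],[0,12,0,0,0,0],[0,6,0,0,0,0],[0,3,0,0,0,0],[0,2,0,0,0,0],[0,1,0,0,0,0],[0,0,0,0,0,0]])

```text
t: 28.0
tool_pos: [0.587, -0.1808, 0.038]
tool_rot: [-1.57, -0.037, 0.032]
contact_force: [-0.6, -0.7, -0.0]
opening: 0.0284
```

jog_arm(moves=[[0,1,0,0,0,0],[0,1,0,0,0,0],[0,0,0,0,0,0]])

```text
t: 28.3
tool_pos: [0.5867, -0.1807, 0.0354]
tool_rot: [-1.569, -0.037, 0.032]
contact_force: [-0.1, -0.2, 0.2]
opening: 0.0288
```

jog_arm(moves=[[0,0,0,0,0,0],[0,0,0,0,0,0],[0,0,0,0,0,0],[0,0,0,0,0,0],[0,-30,0,0,0,0],[0,-45,0,0,0,0],[-40,-25,0,0,0,0],[-40,-25,0,0,0,0],[-40,-25,0,0,0,0],[-30,-25,0,0,0,0],[0,0,0,0,0,0],[0,0,0,0,0,0]], grip=50)

```text
t: 29.5
tool_pos: [0.4364, -0.1876, 0.2105]
tool_rot: [-1.57, -0.038, 0.03]
contact_force: [0.1, 0.5, -0.3]
opening: 0.0501
```

```bash
python3 -c "
from h import *
plan(sh(-.235,.001,.12),YAW)
im=grab('wrist','w10');t=grab('top','t10');s=grab('scene','s10')
a=cv2.resize(s[190:310,190:350,::-1],(512,384),interpolation=2)
cv2.imwrite('pics/m10.png',cv2.resize(np.hstack([im[:,:,::-1],a]),(800,300)))
hsv=cv2.cvtColor(t,cv2.COLOR_RGB2HSV)
m=cv2.inRange(hsv,(3,70,60),(16,200,255))
for k in cv2.findContours(m,0,2)[0]:
    if cv2.contourArea(k)>60: r=cv2.minAreaRect(k);print(r,ray('top',r[0],.045)[0])
print(sh(-.08,.0375,0),sh(-.08,-.0375,0),ctrl.get_obs()['q'])
"
```

```text
shift [-5.7 90.5 38.7] |99| turn [-0.0001 -0.0003  0.0046]
((357.0, 262.5), (25.0, 24.0), 90.0) [ 0.30386041 -0.38594281  0.045     ]
((141.50001525878906, 203.50001525878906), (18.384777069091797, 18.384775161743164), 45.0) [0.49890521 0.2809209  0.045     ]
((429.37933349609375, 193.05172729492188), (17.201147079467773, 13.524564743041992), 66.80140686035156) [ 0.51469637 -0.61971786  0.045     ]
((258.4029235839844, 290.2612609863281), (116.6390380859375, 246.22427368164062), 37.378929138183594) [ 0.22476034 -0.08018522  0.045     ]
((264.8735656738281, 175.47666931152344), (37.48935317993164, 10.541930198669434), 86.42366790771484) [ 0.57989178 -0.10701628  0.045     ]
((424.0000305175781, 152.5), (13.416407585144043, 16.546903610229492), 63.43495178222656) [ 0.64316245 -0.60939979  0.045     ]
[ 0.58264494 -0.10601438  0.        ] [ 0.58590641 -0.18094343  0.        ] [-0.56339721 -0.30482143  1.97734387  0.00262996  1.47071731 -2.17897678]
```

View pics/m10.png

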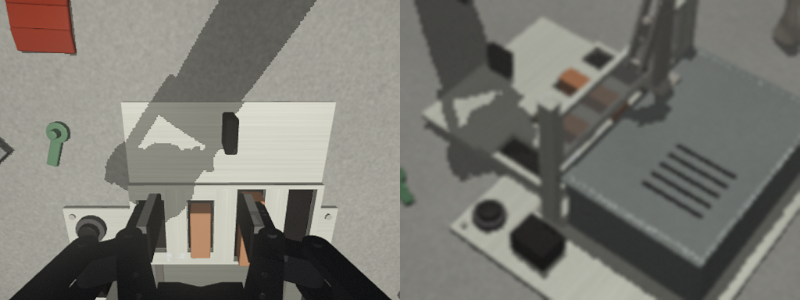

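Both bars lie in their pockets: short at (200,230), long at (245,230) in the left panel. The top view shows no other bars. Next I grip the handle and push.

jog_arm(moves=[[-2,0,20,0,0,0],[-2,0,18,0,0,0.0046],[0,40,0,0,0,0],[0,40,0,0,0,0],[0,35,0,0,0,0],[0,35,0,0,0,0],[0,20,0,0,0,0],[0,0,0,0,0,0],[0,0,0,0,0,0]])

```text
t: 30.55
tool_pos: [0.43, -0.1489, 0.039]
tool_rot: [-1.568, -0.032, 0.038]
contact_force: [-0.2, -0.2, 0.2]
opening: 0.0503
```

jog_arm(moves=[[0,0,0,0,0,0],[0,0,0,0,0,0],[0,0,0,0,0,0],[0,0,0,0,0,0],[0,0,0,0,0,0]], grip=0, grip_force=40)

```text
t: 31.05
tool_pos: [0.4314, -0.1502, 0.0414]
tool_rot: [-1.571, -0.035, 0.034]
contact_force: [-0.2, -1.1, 5.9]
opening: 0.0156
```

jog_arm(moves=[[8,0,0,0,0,0],[16,0,0,0,0,0],[16,0,0,0,0,0],[16,0,0,0,0,0],[16,0,0,0,0,0],[16,0,0,0,0,0],[16,0,0,0,0,0],[16,0,0,0,0,0],[16,0,0,0,0,0],[12,0,0,0,0,0],[8,0,0,0,0,0],[0,0,0,0,0,0]])

```text
t: 32.25
tool_pos: [0.5885, -0.1433, 0.0414]
tool_rot: [-1.571, -0.036, 0.033]
contact_force: [1.9, -1.7, 6.5]
opening: 0.0157
```

jog_arm(moves=[[2,0,0,0,0,0],[1.5,0,0,0,0,0],[1,0,0,0,0,0],[0,0,0,0,0,0],[0,0,0,0,0,0]])

```text
t: 32.75
tool_pos: [0.5911, -0.1431, 0.0414]
tool_rot: [-1.571, -0.034, 0.035]
contact_force: [-3.1, -1.2, 7.7]
opening: 0.0154
```

jog_arm(moves=[[1.5,0,0,0,0,0],[0,0,0,0,0,0],[0,0,0,0,0,0]])

```text
t: 33.05
tool_pos: [0.5911, -0.1431, 0.0414]
tool_rot: [-1.57, -0.031, 0.039]
contact_force: [-10.5, -1.2, 12.6]
opening: 0.0156
```

jog_arm(moves=[[-1,0,0,0,0,0],[0,0,0,0,0,0],[0,0,0,0,0,0],[0,0,0,0,0,0],[0,0,0,0,0,0],[0,-40,0,0,0,0],[0,-45,0,0,0,0],[0,-45,0,0,0,0],[0,-45,0,0,0,0],[0,-45,0,0,0,0],[0,-45,0,0,0,0],[0,-45,0,0,0,0]], grip=50)

```text
t: 34.25
tool_pos: [0.5914, -0.1424, 0.3511]
tool_rot: [-1.569, -0.033, 0.036]
contact_force: [0.8, 0.4, -0.6]
opening: 0.05
```

jog_arm(moves=[[0,-45,0,0,0.14,0],[0,0,0,0,0.143,0],[0,0,0,0,0.143,0],[0,0,0,0,0.143,0],[0,0,0,0,0.143,0],[0,0,0,0,0.143,0],[0,0,0,0,0.143,0],[0,0,0,0,0.143,0],[0,0,0,0,0.143,0],[0,0,0,0,0.143,0],[0,0,0,0,0.143,0],[0,0,0,0,0,0]])

```text
t: 35.45
tool_pos: [0.5918, -0.1427, 0.3941]
tool_rot: [-1.231, 1.178, -1.174]
contact_force: [0.2, 0.0, -0.7]
opening: 0.05
```

```bash
python3 -c "
from h import *
plan(sh(.02,.049,.40),-np.pi/2+YAW); print(ctrl.get_obs()['tool_pos'])"
```

```text
shift [-48.4  -6.   92.5] |105| turn [ 0.0026  0.0017 -0.0016]
[ 0.59177585 -0.14265225  0.39411507]
```

jog_arm(moves=[[-16,-2,31,0,0,0],[-16,-2,31,0,0,0],[-16,-2,31,0,0,0],[0,0,0,0,0,0],[0,0,0,0,0,0]])

```text
t: 35.95
tool_pos: [0.6827, -0.0903, 0.3993]
tool_rot: [-1.233, 1.178, -1.171]
contact_force: [-0.4, -0.4, 0.4]
opening: 0.0498
```

```bash
python3 -c "
from h import *
plan(sh(.02,.049,.30),-np.pi/2+YAW); print(ctrl.get_obs()['tool_pos'])
im=grab('wrist','w11'); cv2.imwrite('pics/w11.png',im[40:270,160:400,::-1])
print(proj('wrist',[sh(.02+i*.008,.0465+j*.014+.0071,.3125+.0187-j*.005) for i in(-1,1) for j in (-1,1)])-[160,40])"
```

```text
shift [-0.  99.3 -0.2] |99| turn [ 0.0039  0.0043 -0.0015]
[ 0.68268925 -0.09031809  0.39931233]
[[ 84.12555228 183.82918   ]
 [ 84.25544742 142.41827017]
 [106.42428765 183.89208267]
 [106.51934917 142.47637895]]
```

View pics/w11.png

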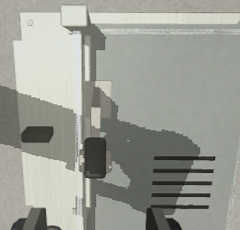

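jog_arm(moves=[[-2,40,0,0.0039,0.0043,0],[0,35,0,0,0,0],[0,24,0,0,0,0],[0,0,0,0,0,0],[0,0,0,0,0,0]])

```text
t: 36.5
tool_pos: [0.6819, -0.0891, 0.302]
tool_rot: [-1.226, 1.179, -1.18]
contact_force: [0.3, -0.2, 0.5]
opening: 0.0498
```

jog_arm(moves=[[0,0,0,0,0,0],[0,0,0,0,0,0],[0,0,0,0,0,0],[0,0,0,0,0,0],[0,0,0,0,0,0]], grip=0, grip_force=60)

```text
t: 37.0
tool_pos: [0.6817, -0.0889, 0.3042]
tool_rot: [-1.227, 1.178, -1.18]
contact_force: [-7.0, 0.0, 4.8]
opening: 0.0149
```

jog_arm(moves=[[0,-4,0,0,0,0],[0,-5,0,0,0,0],[0,-5,0,0,0,0],[0,-4,0,0,0,0],[0,0,0,0,0,0],[0,0,0,0,0,0]])

```text
t: 37.6
tool_pos: [0.6817, -0.0888, 0.3191]
tool_rot: [-1.228, 1.18, -1.178]
contact_force: [-4.8, -1.4, -5.4]
opening: 0.0151
```

jog_arm(moves=[[0,-4,0,0,0,0],[5.4,-1.9,0,0,0,0],[5.5,-1.7,0,0,0,0],[5.5,-1.5,0,0,0,0],[5.6,-1.3,0,0,0,0],[5.6,-1.0,0,0,0,0],[5.7,-0.8,0,0,0,0],[5.7,-0.5,0,0,0,0],[5.7,-0.4,0,0,0,0],[5.7,-0.1,0,0,0,0],[0,0,0,0,0,0],[0,0,0,0,0,0]])

```text
t: 38.8
tool_pos: [0.6838, -0.137, 0.3316]
tool_rot: [-1.225, 1.183, -1.173]
contact_force: [-4.8, 2.0, -4.9]
opening: 0.0149
```

```bash
python3 -c "
from h import *
plan(sh(.02,0.0,.23),-np.pi/2+YAW)
w=grab('wrist','w12'); im=grab('scene','s12')
a=cv2.resize(im[170:270,240:373,::-1],(512,384),interpolation=2)
cv2.imwrite('pics/m12.png',cv2.resize(np.hstack([w[:,:,::-1],a]),(800,300)))"
```

```text
shift [  2.8 101.6   0.5] |102| turn [ 0.0014 -0.002  -0.0064]
```

View pics/m12.png

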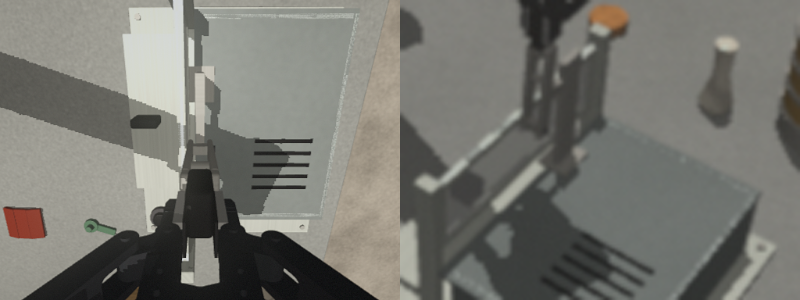

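jog_arm(moves=[[2,4,0,0,0,0],[0,9,0,0,0,0],[0,9,0,0,0,0],[0,9,0,0,0,0],[0,9,0,0,0,0],[0,9,0,0,0,0],[0,9,0,0,0,0],[0,9,0,0,0,0],[0,9,0,0,0,0],[0,7,0,0,0,0],[0,5,0,0,0,0],[0,0,0,0,0,0]])

```text
t: 40.1
tool_pos: [0.6838, -0.1387, 0.2423]
tool_rot: [-1.226, 1.183, -1.173]
contact_force: [-3.9, 4.3, -5.9]
opening: 0.015
```

jog_arm(moves=[[0,2,0,0,0,0],[0,2,0,0,0,0],[0,1,0,0,0,0],[0,0,0,0,0,0],[0,0,0,0,0,0]])

```text
t: 40.6
tool_pos: [0.6839, -0.1392, 0.2391]
tool_rot: [-1.225, 1.182, -1.175]
contact_force: [-5.8, 3.6, -4.9]
opening: 0.0148
```

jog_arm(moves=[[0,1,0,0,0,0],[0,1,0,0,0,0],[0,1,0,0,0,0],[0,0,0,0,0,0],[0,0,0,0,0,0]])

```text
t: 41.1
tool_pos: [0.6841, -0.1393, 0.2391]
tool_rot: [-1.225, 1.181, -1.176]
contact_force: [-9.5, 3.7, 2.0]
opening: 0.0147
```

The guard is down: the load came off at z = 0.2391 and the tool stopped moving. Now I release it and work out the button position.

jog_arm(moves=[[0,-1,0,0,0,0],[0,0,0,0,0,0],[0,0,0,0,0,0],[0,0,0,0,0,0],[0,0,0,0,0,0],[0,-30,0,0,0,0],[0,-45,0,0,0,0],[0,-45,0,0,0,0],[0,-20,0,0,0,0],[0,0,0,0,0,0]], grip=50)

```text
t: 42.1
tool_pos: [0.6858, -0.1414, 0.3835]
tool_rot: [-1.221, 1.171, -1.186]
contact_force: [0.4, -0.8, 0.9]
opening: 0.0502
```

jog_arm(moves=[[0,0,0,0,-0.143,0],[0,0,0,0,-0.143,0],[0,0,0,0,-0.143,0],[0,0,0,0,-0.143,0],[0,0,0,0,-0.143,0],[0,0,0,0,-0.143,0],[0,0,0,0,-0.143,0],[0,0,0,0,-0.143,0],[0,0,0,0,-0.143,0],[0,0,0,0,-0.143,0],[0,0,0,0,-0.143,0],[0,0,0,0,0,0]], grip=0)

```text
t: 43.3
tool_pos: [0.6841, -0.1408, 0.3748]
tool_rot: [-1.568, -0.032, 0.034]
contact_force: [0.1, 0.2, -0.4]
opening: -0.0
```

```bash
python3 -c "
from h import *
print(ray('wrist',(119,259),.032,np.load('pics/w5.npy')),ray('wrist',(83,168),.032,np.load('pics/w4.npy')))
plan([.606,-.355,.25],YAW); print(ctrl.get_obs()['tool_pos'])
im=grab('scene','s13');w=grab('wrist','w13')
a=cv2.resize(im[170:300,210:383,::-1],(512,384),interpolation=2)
cv2.imwrite('pics/m13.png',cv2.resize(np.hstack([w[:,:,::-1],a]),(800,300)))"
```

```text
[[ 0.59908407 -0.3508049   0.032     ]] [[ 0.60494531 -0.35108603  0.032     ]]
shift [ -86.9  124.4 -211. ] |260| turn [-0.0025 -0.0012 -0.0015]
[ 0.68405774 -0.14084332  0.3748072 ]
```

View pics/m13.png

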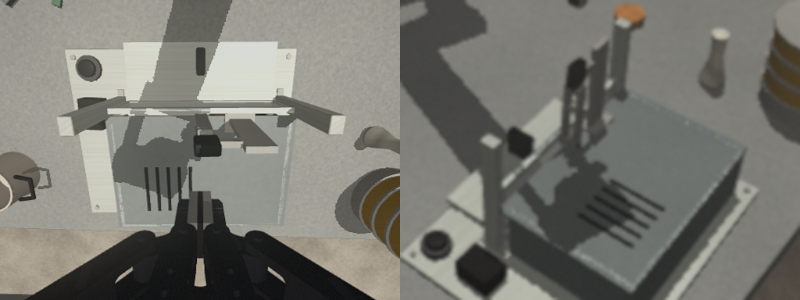

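The guard is shut, the bar upright and the carriage home. Next is the button.

jog_arm(moves=[[-15,0,-35,0,0,0],[-15,0,-35,0,0,0],[-15,0,-35,0,0,0],[-15,0,-35,0,0,0],[-15,0,-35,0,0,0],[-15,0,-34,0,0,0],[0,45,0,0,0,0],[0,45,0,0,0,0],[0,45,0,0,0,0],[0,45,0,0,0,0],[0,45,0,0,0,0],[0,45,0,0,0,0]])

```text
t: 44.6
tool_pos: [0.6034, -0.3529, 0.1046]
tool_rot: [-1.569, -0.032, 0.031]
contact_force: [-0.5, -0.5, -0.0]
opening: -0.0001
```

jog_arm(moves=[[0,30,0,0,0,0],[0,15,0,0,0,0],[0,0,0,0,0,0],[0,0,0,0,0,0]])

```text
t: 45.0
tool_pos: [0.6048, -0.3538, 0.0634]
tool_rot: [-1.57, -0.036, 0.03]
contact_force: [0.2, 0.2, 1.5]
opening: 0.0001
```

```bash
python3 -c "
from h import *
plan([.603,-.353,.032],YAW); print(ctrl.get_obs()['tool_pos'])
im=grab('wrist','w14'); cv2.imwrite('pics/w14.png',im[:,:,::-1])"
```

```text
shift [-1.9 31.4  0.9] |32| turn [-0.     -0.0016  0.0033]
[ 0.60478323 -0.35379061  0.0634483 ]
```

jog_arm(moves=[[-1,20,0,0,0,0],[0,8,0,0,0,0],[0,3,0,0,0,0],[0,2,0,0,0,0],[0,2,0,0,0,0],[0,0,0,0,0,0]])

```text
t: 45.65
tool_pos: [0.6034, -0.3534, 0.0279]
tool_rot: [-1.57, -0.035, 0.032]
contact_force: [-1.7, 1.2, 2.7]
opening: 0.0
```

jog_arm(moves=[[0,2,0,0,0,0],[0,1,0,0,0,0],[0,0,0,0,0,0]])

```text
t: 45.95
tool_pos: [0.6036, -0.3535, 0.026]
tool_rot: [-1.57, -0.035, 0.032]
contact_force: [-4.1, 2.8, 9.4]
opening: 0.0002
```

jog_arm(moves=[[0,1,0,0,0,0],[0,0,0,0,0,0],[0,-20,0,0,0,0],[0,-40,0,0,0,0],[0,-45,0,0,0,0],[0,-45,0,0,0,0],[0,-45,0,0,0,0],[-40,-20,0,0,0,0],[-40,0,0,0,0,0],[-40,0,0,0,0,0],[0,0,0,0,0,0],[0,0,0,0,0,0]])

```text
t: 47.15
tool_pos: [0.4824, -0.3588, 0.2375]
tool_rot: [-1.57, -0.035, 0.031]
contact_force: [0.4, 0.4, 0.4]
opening: -0.0
```

```bash
python3 -c "
from h import *
print(ctrl.get_obs()['tool_pos'],ctrl.get_obs()['contact_force'])
t=grab('top','t15').astype(int); t0=cv2.imread('pics/t0.png')[:,:,::-1].astype(int)
g=t.mean(2)
def dark(a,r0,r1,c0,c1):
    ys,xs=np.nonzero(a[r0:r1,c0:c1].mean(2)<70); return ys.mean()+r0,xs.mean()+c0,len(ys)
for n,b in(('handle',(162,186,270,286)),('grip',(122,136,268,286)),('button',(155,180,330,355))): print(n,dark(t0,*b),dark(t,*b))
h=cv2.cvtColor(t.astype(np.uint8),cv2.COLOR_RGB2HSV); m=cv2.inRange(h,(3,70,80),(16,200,255))
for k in cv2.findContours(m,0,2)[0]:
    if cv2.contourArea(k)>60: print(cv2.minAreaRect(k)[:2])
print(ctrl.finish_job())"
```

```text
[ 0.482422   -0.35875465  0.23752646] [0.37503122 0.37667575 0.44163191]
handle (np.float64(178.66666666666666), np.float64(276.3333333333333), 3) (np.float64(179.0), np.float64(277.0), 1)
grip (np.float64(129.71875), np.float64(277.40625), 32) (np.float64(130.4736842105263), np.float64(275.05263157894734), 19)
button (np.float64(166.54320987654322), np.float64(343.7901234567901), 81) (np.float64(166.44303797468353), np.float64(343.8101265822785), 79)
((130.0, 366.5), (33.0, 66.0))
((221.5, 365.5), (59.0, 35.0))
((190.2307586669922, 360.1538391113281), (23.297409057617188, 31.61791229248047))
((141.50001525878906, 203.50001525878906), (18.384777069091797, 18.384775161743164))
((429.46551513671875, 192.91380310058594), (16.89827537536621, 13.184369087219238))
((324.7848205566406, 274.75042724609375), (69.46888732910156, 253.4606170654297))
((424.0000305175781, 152.5), (13.416407585144043, 16.546903610229492))
the job is handed in; nothing more can be done
None
```

I carried out the whole job in the order asked and handed it in at about 47 s. I saw no slips or knocks along the way.

- **Bars:** only two were there, one long and one short. The long bar lies in the inner long pocket and the short bar in the inner short pocket. The wrist picture before pushing home showed both flat in their pockets.
- **Carriage:** it came out 160 mm to its stop and went back to within 0.2 mm of its starting position, against the stop.
- **Guard:** I hung it in the notch before pulling the carriage. Afterwards I unhooked and lowered it until its weight came off the gripper, and a picture showed it shut with the bar upright.
- **Button:** I pressed it last, once. The fingertips reached z = 0.026 at about 9 N, which matches its full 6 mm travel. The arm then moved clear.

**Last checks:** in the final top picture the button and the cork ring are where they were at the start. The handle and grip-block comparisons agree with the start to within about 1 px and 2.5 px. They prove little, because only 1 to 3 pixels matched for the handle, and the arm's shadow may have affected the grip block. The picture limit was used up before the button press, so I confirmed the press only from force and position, not by sight. I made no closing check of the other bystanders, but nothing suggests the arm touched them.

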